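# Clear the damp chest's lid and hold it open

### The arm

A 6-joint arm with a two-finger parallel gripper is mounted at the origin on the work surface; the furniture and walls round the work are solid. World frame = base frame: x ahead of the robot, y to its left, z up, the work surface at z = 0. Lengths are in m, angles in degrees, forces in N, time in s.
With the tool pointing down it reaches from about 0.35 to 0.875 m from the base axis. Payload 4.2 kg.
Tool frame: the origin (TCP) lies on the front face of the gripper's body, between the roots of the fingers; the fingertips stand finger_overhang ahead of it and the grasp point (between the pads) lies 51 mm ahead of it (finger_overhang is the distance from the TCP to the fingertips, in m); z points along the fingers, y is the line along which they close (so a half turn about z gives the same grasp; the last joint's range is limited). The gripper opens to 87 mm and grips with 3 to 60 N. Pads are 19 mm wide; open, the fingers measure 117 mm over their backs; the gripper's body (75 mm by 190 mm) begins 51 mm behind the grasp point.
Start: joints at [82.197, 22.042, 0.453, 0, -68.411, -14.817], TCP at [0.24, 0.577, 0.292] pointing down, gripper open.
Joint ranges: [-179.83, 179.83], [-69.29, 118.12], [-61.27, 80.66], [-181.25, 117.63], [-171.15, -9.14], [-177.46, 177.46]. Speed limits (degrees/s): [159.86, 159.86, 180, 180, 180, 180].

### API

Orientations are given as a 3x3 rotation matrix whose columns are the frame's x, y, z axes.
In Python, from station import sense, capture, camera_model, finish_job, finger_overhang gives the robot as it stands. The module is installed in compiled form; this text tells all that it offers.
- The arm moves only by the tool jog_arm, never from a script. Its argument "rows" is a list that holds one entry, the list of rows, each a list of 4 numbers: the shift along the tool's x, y, z in m, then the turn about the tool's z in rad. A call has 1 to 20 rows; each row shifts and turns the commanded pose from where the row before left it, along the tool's axes as they then stand; what a row does not reach is not made up. A row lasts 1/8 s, in which the tool goes at most 62.5 mm and 10.7 degrees, less where a joint would pass 70% of its speed; a pose out of reach is approached as far as the arm can. A call is refused whole if a number of a shift passes 0.0625 or a number of a turn 0.188, either way. A call with a gripper value outside its range is refused whole. "claw" is the opening, from 0 (shut) to 1 (fully open), set as the call begins (left out, the last holds). The fingers move at their own pace and stop on an object; the grip force is fixed at half the most. Time passes only in rows, so rows that do not move let the fingers close. It gives the time, the measured TCP pose, the force, the opening and the grip force at its end, in the units of the state.
- sense(): the state, without advancing time (a new reading comes with each control period).
- capture(name): name is "scene" or "top" or "wrist"; returns the picture (400x640x3 uint8, red, green, blue); there is no depth.
- camera_model(name): a dict with "fovy" (degrees; the focal length in pixels is half the picture's height over the tangent of half this angle, whatever the lens; pixels are square), "cx", "cy" (the principal point, pixels), "eye" and "rotation" of the camera in the world. Camera axes: x right, y down, z forward; pixel columns grow to the right and rows downward; lengths in m; the calibration is good to about 2 mm. A picture is of the moment at which its call begins: read the wrist's pose just before it. camera_model takes no time and is no camera call; for the wrist camera it gives the pose at the moment of the call.
- finish_job(): hands the job in; it is judged then, once.
The state is a dict: "time_s": time; "joints": joint angles; "joint_velocities": joint speeds; "effort": joint torques, N m; "tcp_pos": TCP position; "ee_rot": TCP orientation; "wrist_force": force on the tool from outside, world axes, zero at the start; "moment": the same for the moment, N m; "gripper_width": opening from 0.0 (shut) to 1.0 (fully open); "gripper_force": force on a finger pad.
Only numpy, scipy, OpenCV 4.12 (cv2) and the standard library are available. Lean on these libraries where they do the work, as an engineer would, in place of code of your own. Each camera call takes 0.05 s, during which the arm holds its last target. There are 200 camera calls.

### The job

The plywood damp chest has two lids side by side: a kiln post (the tall square hollow block) stands on one of them and a bisque cup on the other, and the lids fall shut if let go. Take the kiln post off and stand it upright on the desk, then raise the lid it stood on (each lid has a steel pull bar in front) to 60 degrees from shut (within ten) and finish with the fingers still holding it there, motionless, so that a colleague can reach the tiles inside. Do not disturb the cup, keep its lid shut, and leave the other things on the desk where they are.

Things in the scene. Friction and masses are not known exactly. Their poses are not given: they have to be found in the camera images.
- damp_chest: Plywood chest fixed to the desk, 140 mm deep (x) by 266 mm wide (y), walls 92 mm high, 104 mm to the top of its shut lids. Origin: centre of its underside, on the desk. Its own -x side is the front, from which the pull bars project; +y is its left bay, -y its right bay (seen from the front, looking along +x). Lid centres at y = +65 and -65 mm. Both lids are hinged along the far (+x) top edge.
- lid_left (a joint): Opening angle of the left (+y) lid in rad: 0 shut, grows as its front edge rises, stop at 1.4; 60 degrees is 1.047. The lid weighs 0.3 kg (a little more or less), is 124 mm wide and 12 mm thick, swings freely and falls shut when let go.
- lid_right (a joint): The same for the right (-y) lid.
- lid_left_bar (a point): Middle of the left lid's steel pull bar: a round bar 12 mm thick, straight for 64 mm, parallel to the hinge (chest y), 45 mm in front of the lid's front edge, 98 mm above the desk when shut, with free space under it. It is rigidly fixed to the lid and moves with it, 185 mm before the hinge axis and 6 mm above the lid's underside. A finger fits between bar and chest (38 mm gap).
- lid_right_bar (a point): The same for the right lid's pull bar.
- lid_left_hinge (a point): Point on the hinge axis of the left lid at the middle of its width, 92 mm above the desk (level with the lid's underside). Its axis is the chest's y. Seen along the chest's y axis the bar starts 185 mm in front of it and 6 mm above it and moves on a circle about it.
- lid_right_hinge (a point): The same for the right lid.
- post: Loose kiln post: beige square hollow block 38 x 38 mm, 76 mm tall, about 0.165 kg, standing upright near the middle of one lid at the start. Origin: centre of its underside; z up along it, x and y across its flat sides. Room to stand it: the bare desk around x 0.36 to 0.43, y 0.05 to 0.2 (base frame), clear of bystanders. (A taller kiln post at the far right of the desk has no part in this.)
- cup: Loose bisque cup, 75 mm across, 64 mm tall, pale, standing near the middle of the other lid. Origin: centre of its underside. Must not be disturbed.
- tape: Bystander: roll of tape lying flat on the desk, 96 mm across, 25 mm high; origin centre of its underside.
- beaker: Bystander: glazed beaker standing on the desk, 66 mm across, 94 mm tall; origin centre of its underside.
- rib: Bystander: flat wooden rib, 43 x 119 mm, 6 mm thick, lying on the desk; origin centre of its underside.
There are look-alikes about, which are no part of the job. Leave any purple look-alike of the cup alone. What is shaped like the post but red is not meant.

How it is judged:
By the outcome, as a careful person would: the job done as asked, in the order asked, and still so for the second after the job is handed in, while the arm keeps its last pose, push and grip.
It also fails if it takes over 64 s, if anything falls off the work surface, if the arm or the gripper's body presses on something with over 40 N, if the wrist force passes 120 N, or if a joint passes its speed limit or range.

## Working session

There is one attempt and no reset: what is moved stays moved. The work goes in short steps, Python scripts to look and compute and a tool call to move; the robot and the scene stay as the last step left them, time stands still between calls to the robot, and variables do not carry over. Pictures are saved under pics/ and viewed, at most 10 in all, crops included, and the job is handed in when it is done.

Besides the shell and the picture viewer there is one more tool, called as a command line: name --argument value ..., lists and objects as JSON in quotes. jog_arm: Moves the arm, as the interface text tells. Its arguments: {"type":"object","properties":{"rows":{"type":"array"},"claw":{"type":"number"}},"required":["rows"]}

```bash
mkdir -p pics
python3 - <<'E'
from station import *
import cv2,numpy as np
for n in("scene","top"):
    cv2.imwrite(f"pics/{n}0.png",capture(n)[:,:,::-1]); m=camera_model(n); print(n,m)
s=sense();print(s,finger_overhang)
E
```

```text
scene {'fovy': 46.32861448553041, 'cx': 315.6441251347149, 'cy': 198.78916903749035, 'eye': array([0.29633322, 0.49123959, 1.0990528 ]), 'rotation': array([[-0.94351813, -0.29513321,  0.15056535],
       [-0.33128401,  0.83359044, -0.4420157 ],
       [ 0.00494367, -0.46692972, -0.88428061]])}
top {'fovy': 56.23830543246624, 'cx': 321.6359511331628, 'cy': 200.6070527599228, 'eye': array([ 3.20203701e-01, -2.04590589e-04,  1.20165603e+00]), 'rotation': array([[-0.00681632, -0.99190824,  0.12677374],
       [-0.99987389,  0.00857908,  0.01336397],
       [-0.01434344, -0.12666666, -0.99184163]])}
{'time_s': 0.1, 'joints': array([ 8.21961026e+01,  2.20887150e+01,  3.87635009e-01, -2.70760642e-02,
       -6.84128052e+01, -1.48162018e+01]), 'joint_velocities': array([-0.00566047, -0.06790602,  0.19764533,  0.08222747,  0.07058755,
        0.10089808]), 'effort': array([ 3.00733491e-04, -3.91691458e+01,  1.87935787e+01,  4.23188478e+00,
        1.34537413e-02, -7.50235995e-05]), 'tcp_pos': array([0.24020713, 0.57655633, 0.29123963]), 'ee_rot': array([[ 9.23008326e-01, -3.84779330e-01, -7.05236953e-04],
       [-3.84779968e-01, -9.23006354e-01, -1.90955789e-03],
       [ 8.38202185e-05,  2.03389889e-03, -9.99997928e-01]]), 'wrist_force': array([-0.68921045, -0.69439405,  0.36274929]), 'moment': array([0.00477993, 0.00048536, 0.01322812]), 'gripper_force': 0.0, 'gripper_width': 0.9966914565477} 0.0697
```

View pics/scene0.png

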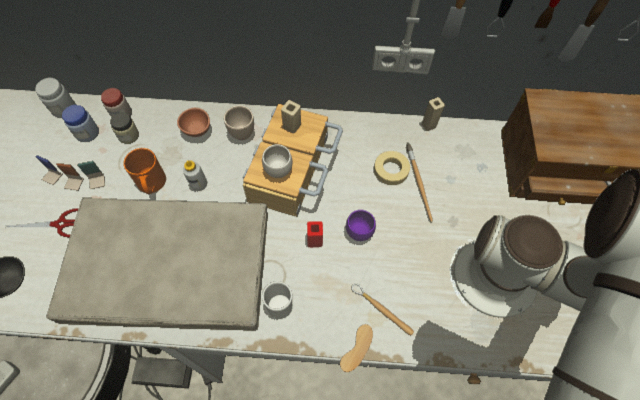

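View pics/top0.png

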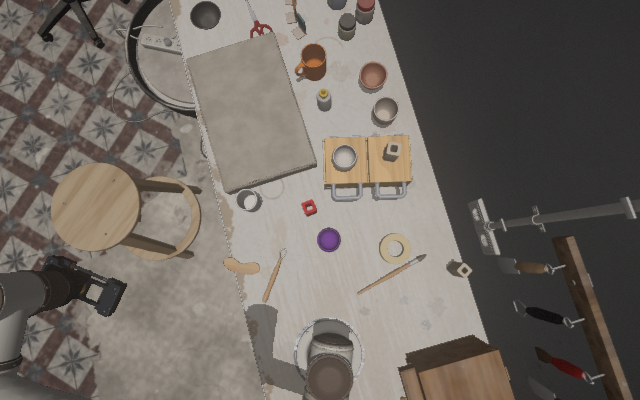

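The chest is at about (367,160) in the top view, with its pull bars facing the robot. The post candidates are the beige block on the right lid (392,150), the red block (309,208) and the taller block at far right (460,269). Only the beige one stands on a lid. I'll confirm that in a crop.

Run:
```python
import cv2
a=cv2.imread("pics/top0.png")[125:270,285:430]
cv2.imwrite("pics/crop1.png",cv2.resize(a,None,fx=4,fy=4,interpolation=cv2.INTER_CUBIC))
```

```text
(no output)
```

View pics/crop1.png

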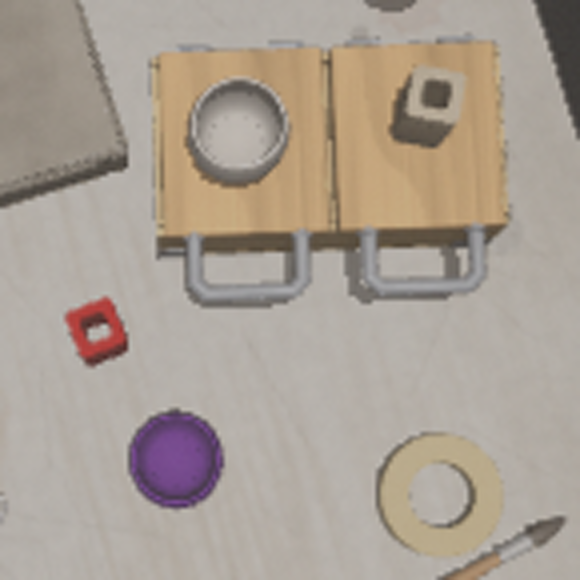

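The crop shows the beige hollow post on the right lid, with its top centre at crop (435,92). The cup is on the left lid and the right bar's middle is near crop (427,288). Red and purple look-alikes stand apart. The beige post is the one meant.

```bash
cat > h.py <<'E'
import numpy as np
from station import *
def ray(m,u,v):
    f=200/np.tan(np.radians(m["fovy"]/2))
    return m["rotation"]@np.array([(u-m["cx"])/f,(v-m["cy"])/f,1])
def atz(m,u,v,z):
    d=ray(m,u,v); return m["eye"]+d*(z-m["eye"][2])/d[2]
def proj(m,p):
    f=200/np.tan(np.radians(m["fovy"]/2)); c=m["rotation"].T@(np.array(p)-m["eye"]); return np.array([m["cx"]+f*c[0]/c[2],m["cy"]+f*c[1]/c[2]])
E
python3 - <<'E'
from h import *
m=camera_model("top")
for n,u,v,z in [("FL",160,237,.104),("FR",505,228,.104),("BR",494,43,.104),("BL",158,52,.104),("post",435,92,.18),("p1",409,66,.18),("p2",466,71,.18),("p3",460,117,.18),("p4",403,110,.18),("barL",247,294,.098),("barR",427,288,.098),("barRl",370,289,.098),("barRr",482,287,.098),("red",97,330,.05),("purple",176,455,.06),("tape",440,494,.025),("slabcorner",125,160,.03)]:
    print(n,atz(m,285+(u+.0)/4,125+v/4,z).round(4))
s=camera_model("scene")
print("scene post",atz(s,291,107,.18), "barR scene",atz(s,335,140,.098))
E
```

```text
FL [0.5094 0.0042 0.104 ]
FR [ 0.5138 -0.2516  0.104 ]
BR [ 0.6553 -0.2485  0.104 ]
BL [0.6511 0.0046 0.104 ]
post [ 0.5973 -0.189   0.18  ]
p1 [ 0.6161 -0.1714  0.18  ]
p2 [ 0.6121 -0.2111  0.18  ]
p3 [ 0.5792 -0.2058  0.18  ]
p4 [ 0.5846 -0.1663  0.18  ]
barL [ 0.4669 -0.06    0.098 ]
barR [ 0.4703 -0.1936  0.098 ]
barRl [ 0.4699 -0.1513  0.098 ]
barRr [ 0.4707 -0.2343  0.098 ]
red [0.4462 0.0538 0.05  ]
purple [ 0.3492 -0.0064  0.06  ]
tape [ 0.3185 -0.2115  0.025 ]
slabcorner [0.5848 0.032  0.03  ]
scene post [ 0.59570508 -0.190631    0.18      ] barR scene [ 0.47658481 -0.18866932  0.098     ]
```

jog_arm --rows '[[[0,0,0,0.164],[0,0,0,0.164],[0,0,0,0.164],[0,0,0,0.164],[0,0,0,0.164],[0,0,0,0.164],[0,0,0,0.164],[0,0,0,0.164],[0,0,0,0]]]'

```text
time_s: 1.23
tcp_pos: [0.2403, 0.5767, 0.2917]
ee_rot: [[-0.134, -0.991, -0.0], [-0.991, 0.134, -0.001], [0.001, 0.0, -1.0]]
wrist_force: [-0.5, -0.1, -0.2]
gripper_width: 1.003
gripper_force: 0.0
```

```bash
cat >> h.py <<'E'
def to(p,yaw=None):
    "shift in tool axes to bring the TCP to p; turn to bring tool y to yaw (deg)"
    s=sense();R=s["ee_rot"]
    print("tcp",s["tcp_pos"].round(4),"shift",(R.T@(np.array(p)-s["tcp_pos"])).round(4),"yaw_y",np.degrees(np.arctan2(R[1,1],R[0,1])).round(2),"tilt",R[:2,2].round(4),"F",s["wrist_force"].round(1),"w",round(s["gripper_width"],3),"gf",round(s["gripper_force"],1),"t",s["time_s"])
E
python3 -c "
from h import *
to([.58,-.185,.30])"
```

```text
tcp [0.2403 0.5767 0.2917] shift [ 0.7094 -0.4385 -0.0076] yaw_y 172.31 tilt [-0.0004 -0.0011] F [-0.5 -0.1 -0.2] w 1.003 gf 0.0 t 1.225
```

jog_arm --rows '[[[0.035,-0.022,0,0],[0.035,-0.022,0,0],[0.035,-0.022,0,0],[0.035,-0.022,0,0],[0.035,-0.022,0,0],[0.035,-0.022,0,0],[0.035,-0.022,0,0],[0.035,-0.022,0,0],[0.035,-0.022,0,0],[0.035,-0.022,0,0],[0.035,-0.022,0,0],[0.035,-0.022,0,0],[0.035,-0.022,0,0],[0.035,-0.022,0,0],[0.035,-0.022,0,0],[0.035,-0.022,0,0],[0.035,-0.022,0,0],[0.035,-0.022,0,0],[0.035,-0.022,0,0],[0,0,0,0]]]'

```text
time_s: 3.72
tcp_pos: [0.5648, -0.1407, 0.2913]
ee_rot: [[-0.136, -0.991, -0.001], [-0.991, 0.136, -0.0], [0.0, 0.001, -1.0]]
wrist_force: [0.3, 0.7, -0.8]
gripper_width: 1.001
gripper_force: 0.0
```

Run:
```python
from h import *
import cv2
to([.597,-.189,.201])
m=camera_model("wrist"); cv2.imwrite("pics/w1.png",capture("wrist")[:,:,::-1]); print(m)
for x in(-.019,.019):
  for y in (-.019,.019):
    c,s=np.cos(-.135),np.sin(-.135); print(proj(m,[.597+c*x-s*y,-.189+s*x+c*y,.18]).round(1))
print("bar",proj(m,[.4703,-.1936,.098]))
```

```text
tcp [ 0.5648 -0.1407  0.2913] shift [ 0.0434 -0.0386  0.0902] yaw_y 172.15 tilt [-0.0013 -0.0002] F [ 0.3  0.7 -0.8] w 1.001 gf 0.0 t 3.725
{'fovy': 66.99166461895526, 'cx': 324.09531936499275, 'cy': 199.22038924081153, 'eye': array([ 0.55665466, -0.20426645,  0.38399302]), 'rotation': array([[-0.99069968,  0.13234446,  0.03160846],
       [ 0.1360605 ,  0.96133387,  0.23942585],
       [ 0.0013004 ,  0.24149977, -0.9704    ]])}
[294.9 126.5]
[296.2 183.4]
[236.9 126.6]
[240.9 183.5]
bar [418.49215936 122.68186002]
```

View pics/w1.png

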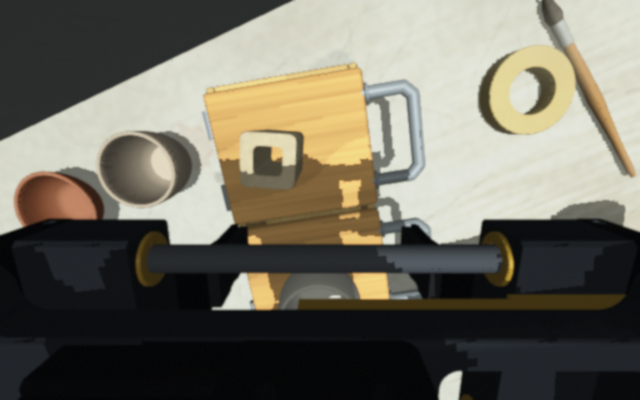

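The wrist view shows the post top near (270,158), within 2 mm of the estimate. The right bar's middle is near (418,132), so its y is closer to -0.185.

jog_arm --rows '[[[0.022,-0.019,0,0],[0.021,-0.0185,0,0],[0,0,0,0],[0,0,0.03,0],[0,0,0.03,0],[0,0,0.02,0],[0,0,0.01,0],[0,0,0,0]]]'

```text
time_s: 4.78
tcp_pos: [0.5953, -0.1855, 0.2021]
ee_rot: [[-0.134, -0.991, -0.001], [-0.991, 0.134, 0.0], [0.0, 0.001, -1.0]]
wrist_force: [0.2, 0.6, -0.6]
gripper_width: 1.0
gripper_force: 0.0
```

jog_arm --rows '[[[0,0,0,0],[0,0,0,0],[0,0,0,0],[0,0,0,0],[0,0,0,0],[0,0,0,0],[0,0,0,0],[0,0,0,0]]]' --claw 0.3

```text
time_s: 5.78
tcp_pos: [0.5958, -0.1863, 0.2023]
ee_rot: [[-0.136, -0.991, 0.0], [-0.991, 0.136, -0.0], [0.0, -0.0, -1.0]]
wrist_force: [1.7, 0.7, 0.2]
gripper_width: 0.446
gripper_force: 29.4
```

```bash
python3 -c "
from h import *
to([.597,-.189,.201])"
```

```text
tcp [ 0.5958 -0.1863  0.2023] shift [ 0.0025 -0.0015  0.0013] yaw_y 172.21 tilt [ 0.0005 -0.0001] F [1.7 0.7 0.2] w 0.446 gf 29.4 t 5.775
```

jog_arm --rows '[[[0,0,-0.02,0],[0,0,-0.03,0],[0,0,-0.03,0],[0,0,-0.03,0],[0,0,0,0],[-0.02,0.018,0,0],[-0.02,0.018,0,0],[-0.02,0.018,0,0],[-0.02,0.018,0,0],[-0.02,0.018,0,0],[-0.02,0.018,0,0],[-0.02,0.018,0,0],[-0.02,0.018,0,0],[-0.02,0.018,0,0],[-0.02,0.018,0,0],[-0.02,0.018,0,0],[-0.02,0.018,0,0],[-0.02,0.018,0,0],[-0.02,0.018,0,0],[0,0,0,0]]]'

```text
time_s: 8.28
tcp_pos: [0.3825, 0.1256, 0.3107]
ee_rot: [[-0.133, -0.991, -0.003], [-0.991, 0.133, -0.001], [0.002, 0.003, -1.0]]
wrist_force: [0.3, -0.7, -1.9]
gripper_width: 0.437
gripper_force: 29.4
```

Run:
```python
from h import *
import cv2
to([.385,.125,.0985])
cv2.imwrite("pics/s2.png",capture("scene")[:,:,::-1])
```

```text
tcp [0.3825 0.1256 0.3107] shift [-0.     -0.0031  0.2122] yaw_y 172.35 tilt [-0.0028 -0.0012] F [ 0.3 -0.7 -1.9] w 0.437 gf 29.4 t 8.275
```

View pics/s2.png

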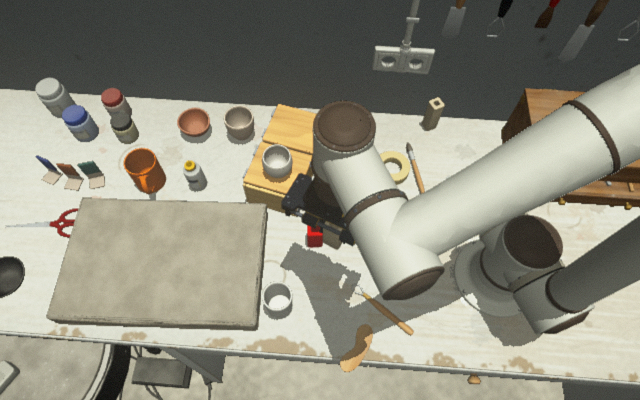

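jog_arm --rows '[[[0,-0.002,0.025,0],[0,0,0.025,0],[0,0,0.025,0],[0,0,0.025,0],[0,0,0.025,0],[0,0,0.025,0],[0,0,0.025,0],[0,0,0.02,0],[0,0,0.01,0],[0,0,0.003,0],[0,0,0,0],[0,0,0,0]]]'

```text
time_s: 9.82
tcp_pos: [0.3863, 0.1253, 0.1049]
ee_rot: [[-0.135, -0.991, 0.001], [-0.991, 0.135, 0.001], [-0.001, -0.001, -1.0]]
wrist_force: [-0.3, -0.1, -1.3]
gripper_width: 0.434
gripper_force: 29.4
```

```bash
python3 -c "
from h import *
to([.385,.125,.0985])"
```

```text
tcp [0.3863 0.1253 0.1049] shift [0.0004 0.0013 0.0064] yaw_y 172.21 tilt [0.0013 0.001 ] F [-0.3 -0.1 -1.3] w 0.434 gf 29.4 t 9.825
```

jog_arm --rows '[[[0,0,0.003,0],[0,0,0.002,0],[0,0,0.001,0],[0,0,0,0]]]'

```text
time_s: 10.32
tcp_pos: [0.3859, 0.125, 0.0983]
ee_rot: [[-0.136, -0.991, 0.0], [-0.991, 0.136, -0.0], [0.0, -0.0, -1.0]]
wrist_force: [0.5, 0.5, -1.3]
gripper_width: 0.442
gripper_force: 29.4
```

jog_arm --rows '[[[0,0,0.001,0],[0,0,0,0],[0,0,0,0]]]'

```text
time_s: 10.7
tcp_pos: [0.386, 0.125, 0.0982]
ee_rot: [[-0.135, -0.991, 0.0], [-0.991, 0.135, -0.0], [0.0, -0.0, -1.0]]
wrist_force: [-3.2, -0.4, 9.4]
gripper_width: 0.437
gripper_force: 29.4
```

jog_arm --rows '[[[0,0,0,0],[0,0,0,0],[0,0,0,0],[0,0,0,0],[0,0,0,0]]]' --claw 0.8

```text
time_s: 11.32
tcp_pos: [0.3859, 0.125, 0.0972]
ee_rot: [[-0.136, -0.991, -0.0], [-0.991, 0.136, -0.0], [0.0, 0.0, -1.0]]
wrist_force: [-0.6, 0.1, 0.1]
gripper_width: 0.794
gripper_force: 0.0
```

jog_arm --rows '[[[0,0,-0.01,0],[0,0,-0.02,0],[0,0,-0.03,0],[0,0,-0.03,0],[0,0,-0.03,0],[0,0,-0.03,0],[0,0,0,0]]]'

```text
time_s: 12.2
tcp_pos: [0.3868, 0.1256, 0.25]
ee_rot: [[-0.135, -0.991, 0.005], [-0.991, 0.135, 0.004], [-0.005, -0.005, -1.0]]
wrist_force: [0.6, -1.0, -0.4]
gripper_width: 0.798
gripper_force: 0.0
```

```bash
python3 -c "
from h import *
to([.440,-.187,.245])"
```

```text
tcp [0.3868 0.1256 0.25  ] shift [ 0.3026 -0.095   0.0041] yaw_y 172.23 tilt [0.0054 0.0041] F [ 0.6 -1.  -0.4] w 0.798 gf 0.0 t 12.2
```

jog_arm --rows '[[[0.025,-0.008,0,0],[0.025,-0.008,0,0],[0.025,-0.008,0,0],[0.025,-0.008,0,0],[0.025,-0.008,0,0],[0.025,-0.008,0,0],[0.025,-0.008,0,0],[0.025,-0.008,0,0],[0.025,-0.008,0,0],[0.025,-0.008,0,0],[0.025,-0.008,0,0],[0.025,-0.008,0,0],[0,0,0,-0.077],[0,0,0,-0.076],[0,0,0,0]]]' --claw 0.35

```text
time_s: 14.08
tcp_pos: [0.4398, -0.1852, 0.2465]
ee_rot: [[0.016, -1.0, -0.002], [-1.0, -0.016, 0.0], [-0.0, 0.002, -1.0]]
wrist_force: [0.2, -0.1, -0.0]
gripper_width: 0.354
gripper_force: 0.0
```

Run:
```python
from h import *
import cv2
to([.470,-.188,.149])
m=camera_model("wrist"); a=capture("wrist")[:,:,::-1];
for n in("barL",.4669,-.06,.098),("bar",.4703,-.188,.098),("grasp",*(sense()["tcp_pos"]-[0,0,.051])): print(n[0],proj(m,n[1:]).round(1))
cv2.imwrite("pics/w3.png",a); cv2.imwrite("pics/t3.png",capture("top")[:,:,::-1])
```

```text
tcp [ 0.4398 -0.1852  0.2465] shift [ 0.0033 -0.0303  0.0975] yaw_y -179.1 tilt [-0.0017  0.0004] F [ 0.2 -0.1 -0. ] w 0.354 gf 0.0 t 14.075
barL [293.1 334.2]
bar [287.6 200.1]
grasp [325.  253.1]
```

View pics/w3.png

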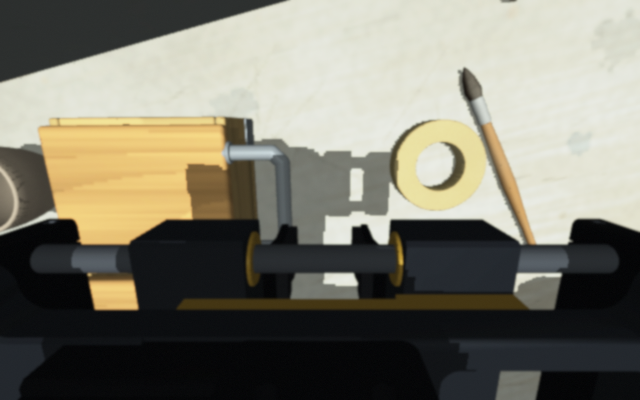

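View pics/t3.png

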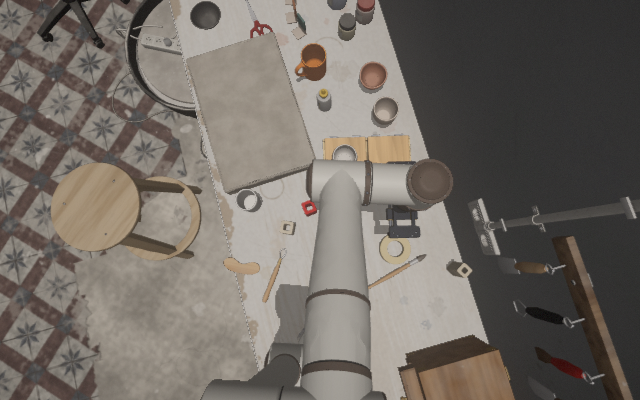

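The post stands upright at (288,227) in the top view. In the wrist view the bar's centreline is at column 284, so bar x ≈ 0.472.

jog_arm --rows '[[[0.002,-0.015,0,0],[0,-0.016,0,0],[0,0,0,0],[0,0,0.02,0],[0,0,0.02,0],[0,0,0.02,0],[0,0,0.02,0],[0,0,0.017,0],[0,0,0,0],[0,0,0,0]]]'

```text
time_s: 15.42
tcp_pos: [0.4718, -0.1868, 0.1508]
ee_rot: [[0.017, -1.0, 0.001], [-1.0, -0.017, -0.0], [0.0, -0.001, -1.0]]
wrist_force: [0.6, -0.0, 0.1]
gripper_width: 0.349
gripper_force: 0.0
```

```bash
python3 -c "
from h import *
to([.471,-.188,.149])"
```

```text
tcp [ 0.4718 -0.1868  0.1508] shift [0.0012 0.0009 0.0018] yaw_y -179.01 tilt [ 0.0008 -0.0003] F [ 0.6 -0.   0.1] w 0.349 gf 0.0 t 15.425
```

jog_arm --rows '[[[0,0,0.001,0],[0,0,0,0],[0,0,0,0],[0,0,0,0],[0,0,0,0],[0,0,0,0],[0,0,0,0]]]' --claw 0

```text
time_s: 16.3
tcp_pos: [0.4727, -0.1867, 0.1497]
ee_rot: [[0.018, -1.0, 0.003], [-1.0, -0.018, -0.0], [0.0, -0.003, -1.0]]
wrist_force: [5.6, 0.4, -0.5]
gripper_width: 0.131
gripper_force: 30.0
```

```bash
python3 -c "
from h import *
to([.471,-.188,.149])
# circle path increments in tool axes (y=-x world, z=down), 20 rows, to 60 deg
a=np.radians(1.86+np.linspace(0,60,19)); R=.1851
x=-R*np.cos(a); z=R*np.sin(a)
print(np.c_[-np.diff(x),-np.diff(z)].round(4).tolist())
"
```

```text
tcp [ 0.4727 -0.1867  0.1497] shift [0.0013 0.0018 0.0007] yaw_y -178.99 tilt [ 0.0033 -0.0004] F [ 5.6  0.4 -0.5] w 0.131 gf 30.0 t 16.3
[[-0.0007, -0.0107], [-0.0013, -0.0107], [-0.0019, -0.0106], [-0.0025, -0.0105], [-0.0031, -0.0103], [-0.0037, -0.0101], [-0.0043, -0.0099], [-0.0049, -0.0096], [-0.0054, -0.0093], [-0.0059, -0.009], [-0.0065, -0.0086], [-0.0069, -0.0082], [-0.0074, -0.0078], [-0.0079, -0.0074], [-0.0083, -0.0069], [-0.0087, -0.0064], [-0.009, -0.0059], [-0.0093, -0.0054]]
```

jog_arm --rows '[[[0,-0.0015,-0.0107,0],[0,-0.0015,-0.0107,0],[0,-0.002,-0.0106,0],[0,-0.0025,-0.0105,0],[0,-0.003,-0.0103,0],[0,-0.0037,-0.0101,0],[0,0,0,0]]]'

```text
time_s: 17.18
tcp_pos: [0.4865, -0.1864, 0.2122]
ee_rot: [[0.017, -1.0, 0.002], [-1.0, -0.017, 0.0], [-0.0, -0.002, -1.0]]
wrist_force: [7.1, -1.6, -6.0]
gripper_width: 0.124
gripper_force: 30.1
```

```bash
python3 -c "
from h import *
to([.473+.1851*(np.cos(.0325)-np.cos(np.radians(21.86))),-.188,.143+.1851*np.sin(np.radians(21.86)))])" 2>/dev/null || python3 -c "
from h import *
a=np.radians(21.86)
to([.473+.185-.1851*np.cos(a),-.187,.1495-.006+.1851*np.sin(a)])"
```

```text
tcp [ 0.4865 -0.1864  0.2122] shift [ 0.0006  0.0003 -0.0002] yaw_y -179.02 tilt [0.0021 0.0001] F [ 7.1 -1.6 -6. ] w 0.124 gf 30.1 t 17.175
```

Forces are small and the bar is following its circle. I'll lift the rest of the way.

jog_arm --rows '[[[0,-0.0045,-0.0099,0],[0,-0.005,-0.0096,0],[0,-0.0055,-0.0093,0],[0,-0.006,-0.009,0],[0,-0.0065,-0.0086,0],[0,-0.007,-0.0082,0],[0,0,0,0]]]'

```text
time_s: 18.05
tcp_pos: [0.5211, -0.1856, 0.2649]
ee_rot: [[0.017, -1.0, 0.001], [-1.0, -0.017, 0.001], [-0.001, -0.001, -1.0]]
wrist_force: [8.0, -2.2, -9.6]
gripper_width: 0.12
gripper_force: 30.5
```

jog_arm --rows '[[[0,-0.0074,-0.0078,0],[0,-0.0079,-0.0074,0],[0,-0.0083,-0.0069,0],[0,-0.0087,-0.0064,0],[0,-0.009,-0.0059,0],[0,-0.0093,-0.0054,0],[0,0,0,0],[0,0,0,0],[0,0,0,0],[0,0,0,0]]]'

```text
time_s: 19.3
tcp_pos: [0.57, -0.1846, 0.3029]
ee_rot: [[0.016, -1.0, -0.005], [-1.0, -0.016, 0.002], [-0.002, 0.005, -1.0]]
wrist_force: [5.7, -2.1, -12.6]
gripper_width: 0.117
gripper_force: 30.6
```

Run:
```python
from h import *
import cv2
a=np.radians(61.86)
to([.473+.185-.1851*np.cos(a),-.187,.1495-.006+.1851*np.sin(a)])
s=sense();p=s["tcp_pos"];print(s["joint_velocities"].round(2), "angle", np.degrees(np.arctan2(p[2]-.1435,.658-p[0]))-1.86)
cv2.imwrite("pics/s4.png",capture("scene")[:,:,::-1])
a=cv2.imread("pics/s4.png")[80:260,180:440]; cv2.imwrite("pics/s4c.png",cv2.resize(a,None,fx=3,fy=3))
```

```text
tcp [ 0.57   -0.1846  0.3029] shift [ 0.0024 -0.0007 -0.0039] yaw_y -179.08 tilt [-0.0052  0.0024] F [  5.7  -2.1 -12.6] w 0.117 gf 30.6 t 19.3
[-0.02 -0.08 -0.07  0.07  0.03 -0.14] angle 59.21859439466393
```

View pics/s4c.png

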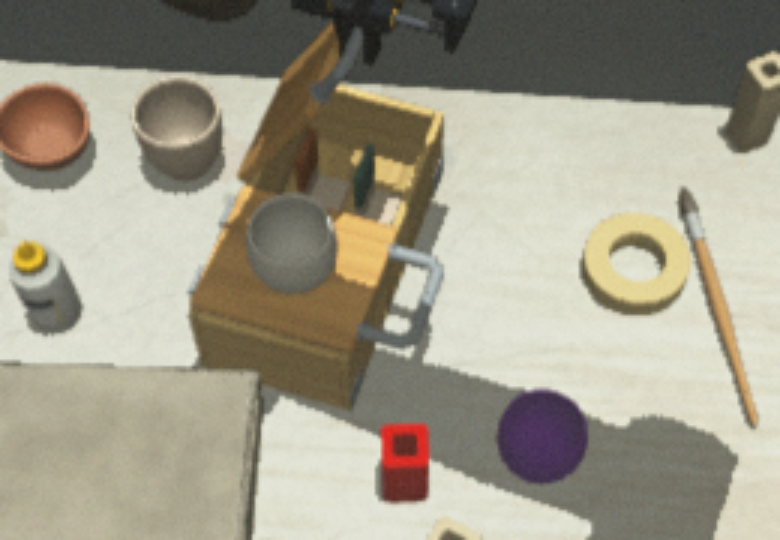

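The crop shows the right lid raised to about 59° with its bar held in the fingers at crop (340,70). The cup's lid is shut, with the cup at (290,245), and the other things are in place.

```bash
python3 -c "
from station import *
print(finish_job())"
```

```text
the job is handed in; nothing more can be done
None
```

The job is handed in at about 19 s: the kiln post stands upright on the desk at about x 0.386, y 0.125, and the gripper is holding the right lid still at about 59 degrees; in the last pictures the cup was undisturbed, its lid shut and the other things in place.

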